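# Clamp a spot plate in the nest of a plate shaker

## Robot

A 6-joint arm with a two-finger parallel gripper is mounted at the origin on a cart in front of the work surface, level with it; the furniture and walls round the work are solid. World frame = base frame: x ahead of the robot, y to its left, z up, the work surface at z = 0. Lengths are in m, angles in rad, forces in N, time in s.
With the tool pointing down it reaches from about 0.3 to 0.875 m from the base axis. Payload 6.4 kg.
Tool frame: the origin (TCP) lies where the fingers leave the gripper's body, on its centre line; the fingertips stand 73 mm ahead of it and the grasp point (between the pads) lies 54 mm ahead of it; z points along the fingers, y is the line along which they close (so a half turn about z gives the same grasp; the last joint's range is limited). The gripper opens to 85 mm and grips with 20 to 120 N. Pads are 22 mm wide; open, the fingers measure 114 mm over their backs; the gripper's body (76 mm by 85 mm) begins 54 mm behind the grasp point. The pads swing forward as they close: fully open they stand 13 mm farther back than shut.
Start: joints at [-1.507, 0.181, 1.607, -0, 1.354, -0.206], TCP at [0.153, -0.554, 0.304] pointing down, gripper open.
Joint ranges: [-2.99, 2.99], [-0.89, 2.07], [0.3, 2.58], [-1.14, 4.28], [0, 2.63], [-3.12, 3.12]. Speed limits (rad/s): [2.57, 2.57, 3.01, 3.14, 3.14, 3.14].

## Interface

Orientations are given as a unit quaternion [w, x, y, z].
In Python, from bench import ctrl gives the robot as it stands.
- The arm moves only by the tool carry_out, never from a script. Its argument "steps" is one flat list of numbers, 7 for each row, row after row: the shift along the tool's x, y, z in m, then the turn, a rotation vector about the tool's x, y, z in rad, then the opening, from 0 (shut) to 1 (fully open). In form: [dx, dy, dz, wx, wy, wz, claw, dx, dy, dz, wx, wy, wz, claw, ...]. A call has 1 to 20 rows; each row is the pose to reach, as a shift and turn from the pose commanded when the call began, along the tool's axes at that moment; what a row does not reach only later rows make up. A row lasts 1/10 s, in which the tool goes at most 50 mm and 8.59 degrees, less where a joint would pass 70% of its speed; a pose out of reach is approached as far as the arm can. A call with a gripper value outside its range is refused whole. The fingers move at their own pace and stop on an object; the grip force is fixed at half the most. Time passes only in rows, so rows that repeat a pose let the fingers close. It gives the time, the measured TCP pose, the force, the opening and the grip force at its end, in the units of the state.
- ctrl.get_obs(): the state, without advancing time (a new reading comes with each control period).
- ctrl.camera(name): name is "side" or "top"; returns the picture (420x560x3 uint8, red, green, blue); there is no depth.
- ctrl.camera_params(name): a dict with "vertical_fov" (degrees; the focal length in pixels is half the picture's height over the tangent of half this angle, whatever the lens; pixels are square), "cx", "cy" (the principal point, pixels), "cam_to_world" (4x4, takes a point from camera to world coordinates). Camera axes: x right, y down, z forward; pixel columns grow to the right and rows downward; lengths in m; the calibration is good to about 2 mm. A picture is of the moment at which its call begins. camera_params takes no time and is no camera call.
- ctrl.hand_in(): hands the job in; it is judged then, once.
The state is a dict: "time_s": time; "q": joint angles; "dq": joint speeds; "joint_efforts": joint torques, N m; "eef_pos": TCP position; "eef_rot": TCP orientation; "wrist_force": force on the tool from outside, world axes, zero at the start; "torque": the same for the moment, N m; "opening": opening from 0.0 (shut) to 1.0 (fully open); "grasp_force": force on a finger pad.
Only numpy, scipy, OpenCV 4.12 (cv2) and the standard library are available. Lean on these libraries where they do the work, as an engineer would, in place of code of your own. Each camera call takes 0.05 s, during which the arm holds its last target. There are 200 camera calls.

## Task

Secure the white spot plate on the plate shaker by pushing only: with the clamp still open, push the plate along its nest until it is fully home against the end stop, then push the toggle clamp's handle over and down past its dead point until it snaps into lock and the rubber foot holds the plate down. Do not lift or tip the plate, leave the things standing around where they are, and take the hand away at the end.

Things in the scene. Friction and masses are not known exactly. Their poses are not given: they have to be found in the camera images.
- shaker: Plate shaker, fixed: white housing 196 x 232 mm under an aluminium platform whose top is 70 mm above the desk. Origin: centre of its underside. x runs from its front panel (towards the robot) to its back, the way the plate slides home; y to its left, z up. The toggle clamp is bolted to the platform at x = +60 mm, right of the nest. Platform's front edge: x = -85 mm.
- nest_stop (a point): Middle of the face of the nest's rubber-faced end stop, 10 mm above the platform; axes as the shaker's. The nest runs from here towards the robot along -x: two guide rails 115 mm apart, 12 mm high, open in front. The plate is home when its back end touches this face: plate_mid then at x = -75 mm, plate_front at x = -150 mm in these axes.
- plate_mid (a point): Centre (half-way up) of the white spot plate, a solid block 150 x 110 x 20 mm, about 0.15 kg. It lies loose on the platform between the rails, its length along them, pulled out 28 to 50 mm towards the robot so that its front end overhangs the platform. Its y axis points out of the nest, towards the robot.
- plate_front (a point): Middle of the plate's front end face (the one towards the robot), half-way up: the place to push. 75 mm from plate_mid.
- handle (a joint): Clamp handle, rad: 0 wide open (upright; 0 to 0.15 at the start), grows as it is pushed to the shaker's right (-y) and down. Nearly free up to about 0.85; there the foot meets the plate if that is home, and its spring resists with up to about 4 N at the grip and pushes the handle back if let go. Dead point 1.22; beyond it the handle runs by itself to its stop at 1.31: locked.
- bar (a joint): Clamp's bar, rad, driven by the handle through a link: 0 wide open (free end raised 39 degrees), about 0.68 when the bar is level and the foot presses the plate.
- handle_pivot (a point): Point on the handle's pivot pin, 10 mm above the platform; axes as the shaker's. The handle swings about the x axis through this point, in the upright plane across the shaker.
- grip_push (a point): Where to push: on the black grip (78 long, 20 wide along the shaker's x, 16 mm thick), 22 mm from its end, on the face that looks to the nest (+y) when open and up when locked. It moves with the handle, 108 mm from handle_pivot, seen from there (1.605 rad - handle) above level, measured from the shaker's -y. Height over the desk: 188 mm open, 111 mm locked.
- foot: Sprung spindle with a round black rubber foot, 15 mm across, at the bar's free end. Origin: on its axis, in the bar. When open its top stands about 155 mm above the desk, between handle and plate. Clamped, it presses on the plate near its right edge, 15 mm from the end stop, with about 30 N; if the plate is not home it misses the plate or catches only its very end.
- amber_bottle: brown bottle with a white cap, 41 mm across, 82 mm tall, standing to the left of the shaker; loose, not part of the job. Origin: centre of its underside.
- dye_bottle: small white-capped bottle, 24 mm across, 56 mm tall, standing to the left of the shaker; loose, not part of the job. Origin: centre of its underside.
- slide_mailer: flat oblong plastic box, 31 x 83 x 22 mm, lying to the right of the shaker; loose, not part of the job. Origin: centre of its underside.
- glass_jar: open glass jar, 61 mm across, 60 mm tall, to the right of the shaker beyond the clamp's handle; loose, not part of the job. Origin: centre of its underside.
- slide_stack: banded stack of glass slides, 29 x 78 x 21 mm, lying on the desk near its front right; loose, not part of the job. Origin: centre of its underside.
- pipette: hand pipette, 208 mm long and 25 mm high, lying flat near the front edge of the desk; loose, not part of the job. Origin: centre of its underside.
- plate: The same white spot plate. Origin: centre of its underside; 150 mm along its own y axis, 110 mm along its x, 20 mm high.

How it is judged:
By the outcome, as a careful person would: the job done as asked, in the order asked, and still so for the second after the job is handed in, with the robot touching nothing.
It also fails if it takes over 48 s, if anything falls off the work surface, if the arm or the gripper's body presses on something with over 40 N, if the wrist force passes 120 N, or if a joint passes its speed limit or range.

## Working session

There is one attempt and no reset: what is moved stays moved. The work goes in short steps, Python scripts to look and compute and a tool call to move; the robot and the scene stay as the last step left them, time stands still between calls to the robot, and variables do not carry over. Pictures are saved under pics/ and viewed, at most 10 in all, crops included, and the job is handed in when it is done.

Besides the shell and the picture viewer there is one more tool, called as a command line: name --argument value ..., lists and objects as JSON in quotes. carry_out: Moves the arm, as the interface text tells. Its arguments: {"type":"object","properties":{"steps":{"type":"array"}},"required":["steps"]}

```bash
mkdir -p pics; ls
python3 - <<'E'
from bench import ctrl
import cv2
for n in("side","top"):
    cv2.imwrite(f"pics/{n}0.png",ctrl.camera(n)[:,:,::-1]); print(n,ctrl.camera_params(n))
o=ctrl.get_obs();print(o["time_s"],o["eef_pos"],o["eef_rot"],o["wrist_force"],o["opening"])
E
```

```text
pics
side {'vertical_fov': 53.738314973926826, 'cx': 278.69406540579234, 'cy': 209.2914697650185, 'cam_to_world': array([[-0.9945328 , -0.06576766,  0.08111177,  0.43437084],
       [-0.10427123,  0.667534  , -0.73724207,  0.66034947],
       [-0.00565818, -0.74166905, -0.67074213,  0.773477  ],
       [ 0.        ,  0.        ,  0.        ,  1.        ]])}
top {'vertical_fov': 44.27332615514992, 'cx': 283.8318387063289, 'cy': 216.05569537874422, 'cam_to_world': array([[ 6.92956510e-02, -9.72681275e-01,  2.21560938e-01,
         1.88384556e-01],
       [-9.97596091e-01, -6.76520226e-02,  1.50081283e-02,
        -6.13181547e-02],
       [ 3.90920195e-04, -2.22068324e-01, -9.75031029e-01,
         1.62391698e+00],
       [ 0.00000000e+00,  0.00000000e+00,  0.00000000e+00,
         1.00000000e+00]])}
0.1 [ 0.15322458 -0.55381156  0.30306269] [-7.90853723e-04  9.90918320e-01  1.34462842e-01  4.96536069e-05] [-0.13003038 -0.06758025  0.14355419] 0.9984804017724979
```

View pics/top0.png

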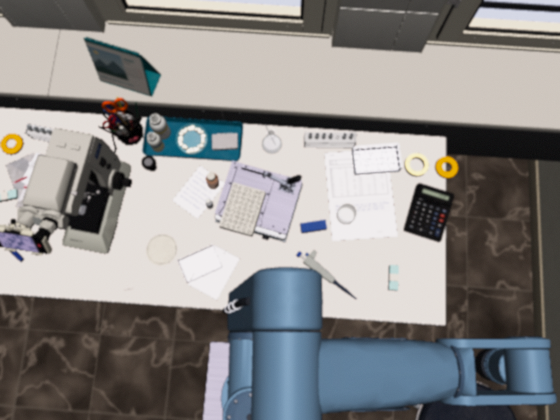

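View pics/side0.png

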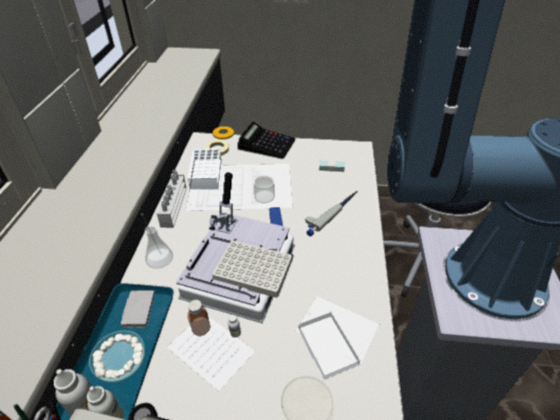

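The top view shows the shaker at about (258,203), turned slightly, with the plate at (243,209) and the clamp near (285,182). In the side view the plate is at (253,267) and the upright handle at (228,190). I'll enlarge both areas.

Run:
```python
import cv2
a=cv2.imread("pics/top0.png")[150:250,190:320];b=cv2.imread("pics/side0.png")[165:325,165:315]
cv2.imwrite("pics/top0c.png",cv2.resize(a,None,fx=6,fy=6,interpolation=cv2.INTER_CUBIC))
cv2.imwrite("pics/side0c.png",cv2.resize(b[:150],None,fx=4,fy=4,interpolation=cv2.INTER_CUBIC))
```

```text
(no output)
```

View pics/top0c.png

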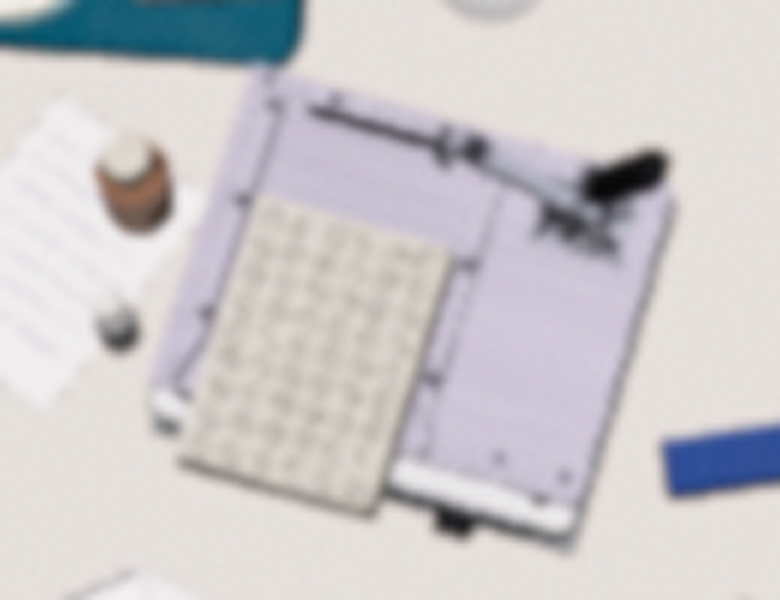

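View pics/side0c.png

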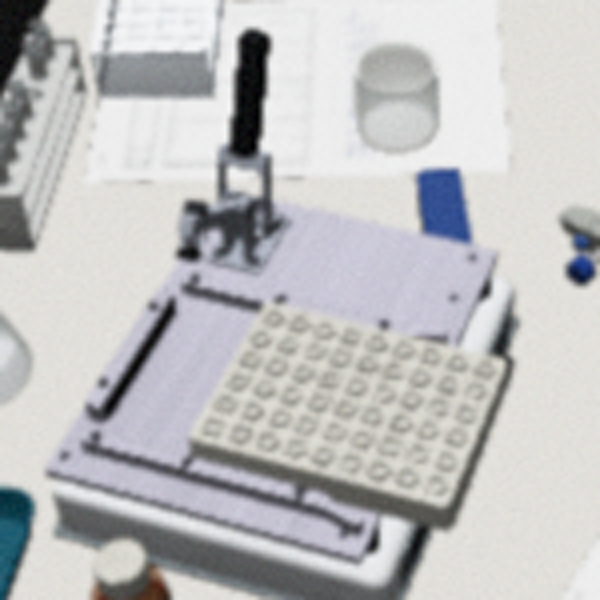

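The plate's four top corners, the black stop strip, the upright grip and the retracted foot are all clear. I'll cast rays from these pixels.

```bash
cat > h.py <<'E'
from bench import ctrl
import numpy as np
def ray(n,u,v):
    p=ctrl.camera_params(n);f=210/np.tan(np.radians(p["vertical_fov"]/2));M=p["cam_to_world"]
    d=M[:3,:3]@np.array([(u-p["cx"])/f,(v-p["cy"])/f,1]);return M[:3,3],d
def plane(n,u,v,z):
    o,d=ray(n,u,v);return o+d*(z-o[2])/d[2]
def tri(a,b):
    o,d=ray("top",*a);p,e=ray("side",*b)
    s=np.linalg.lstsq(np.c_[d,-e],p-o,rcond=None)[0];x,y=o+d*s[0],p+e*s[1];return (x+y)/2,np.linalg.norm(x-y)
T=lambda x,y:(190+(x+.5)/6-.5,150+(y+.5)/6-.5)
S=lambda x,y:(165+(x+.5)/4-.5,165+(y+.5)/4-.5)
def proj(n,X):
    p=ctrl.camera_params(n);f=210/np.tan(np.radians(p["vertical_fov"]/2));M=p["cam_to_world"]
    c=M[:3,:3].T@(np.array(X)-M[:3,3]);return c[:2]/c[2]*f+[p["cx"],p["cy"]]
E
python3 - <<'E'
from h import *
np.set_printoptions(precision=4,suppress=True)
for k,t,s in[("BL",(258,198),(192,440)),("BR",(452,250),(262,305)),("FR",(375,513),(508,360)),("FL",(183,458),(453,508))]:
    print(k,plane("top",*T(*t),.09)[:2],plane("side",*S(*s),.09)[:2],tri(T(*t),S(*s)))
for k,t,s in[("platBL",(262,65),(48,472)),("platBR",(676,200),(290,205)),("stopL",(310,110),(98,413)),("stopR",(470,152),(172,305))]:
    print(k,plane("top",*T(*t),.07 if k[0]=='p' else .085)[:2],plane("side",*S(*s),.07 if k[0]=='p' else .085)[:2])
print("tip",tri(T(650,162),S(254,38)));print("gripbase",tri(T(590,192),S(247,150)))
for z in(.2,.205,.21): print(plane("top",*T(650,162),z),plane("side",*S(254,38),z))
print("jar",plane("side",*S(397,130),0.0), "foot",tri(T(475,150),S(190,250)))
E
```

```text
BL [0.6319 0.1278] [0.6335 0.1257] (array([0.6321, 0.1276, 0.0921]), np.float64(0.0016044701641768435))
BR [0.6111 0.0259] [0.6156 0.0262] (array([0.6136, 0.0259, 0.0891]), np.float64(0.004314016763480795))
FR [0.4715 0.0539] [0.4734 0.0537] (array([0.4724, 0.0538, 0.0898]), np.float64(0.0018820875345209494))
FL [0.4929 0.1531] [0.4929 0.1553] (array([0.4932, 0.1535, 0.0875]), np.float64(0.0003228886444187902))
platBL [0.7105 0.1348] [0.7106 0.1389]
platBR [ 0.6517 -0.0876] [ 0.6199 -0.0784]
stopL [0.6827 0.1057] [0.6893 0.1088]
stopR [0.6657 0.0209] [0.6682 0.0267]
tip (array([ 0.6295, -0.0717,  0.2045]), np.float64(0.00029720611153829157))
gripbase (array([ 0.632 , -0.0434,  0.1444]), np.float64(0.002445167415533291))
[ 0.631  -0.0718  0.2   ] [ 0.6309 -0.0775  0.2   ]
[ 0.6295 -0.0717  0.205 ] [ 0.6292 -0.0711  0.205 ]
[ 0.6279 -0.0717  0.21  ] [ 0.6274 -0.0646  0.21  ]
jar [ 0.5758 -0.2375  0.    ] foot (array([0.6559, 0.0166, 0.1204]), np.float64(8.49958642816211e-05))
```

Run:
```python
from h import *
from scipy.spatial.transform import Rotation as R
np.set_printoptions(precision=4,suppress=True)
ang=lambda p,q:np.degrees(np.arctan2((q-p)[1],(q-p)[0]))
for k,a,b,z in[("platL",(155,390),(248,85),.07),("railL",(185,385),(280,103),.082),("railR",(425,455),(500,190),.082),("platR",(578,525),(674,210),.07),("back",(672,190),(275,68),.07)]:
    print(k,ang(plane("top",*T(*a),z),plane("top",*T(*b),z)))
for k,a,b,z in[("platL",(360,555),(50,475),.07),("stop",(172,310),(100,415),.082),("plateR",(508,360),(262,305),.09),("railL",(345,530),(90,450),.082)]:
    print("side",k,ang(plane("side",*S(*a),z),plane("side",*S(*b),z)))
o=ctrl.get_obs();Q=R.from_quat(np.roll(o["eef_rot"],-1))
yaw=np.radians(-11.5);X=np.array([np.cos(yaw),np.sin(yaw),0]);Y=np.array([-X[1],X[0],0])
Rt=R.from_matrix(np.c_[X,-Y,[0,0,-1]])
tgt=np.array([.4793,.105,0])-.04*X;tgt[2]=.28
print("shift",Q.inv().apply(tgt-o["eef_pos"]),"turn",(Q.inv()*Rt).as_rotvec(),tgt)
```

```text
platL -11.010995607350925
railL -12.769366852872249
railR -10.976166747677702
platR -12.767750137072342
back 76.18976937585853
side platL -11.100965597449393
side stop 75.46386916936196
side plateR -10.951030020932228
side railL -14.612773534177583
shift [ 0.4542 -0.5662  0.0241] turn [-0.0016  0.0001  0.4705] [0.4401 0.113  0.28  ]
```

carry_out --steps '[0.454,-0.566,0.024,0,0,0.47,0,0.454,-0.566,0.024,0,0,0.47,0,0.454,-0.566,0.024,0,0,0.47,0,0.454,-0.566,0.024,0,0,0.47,0,0.454,-0.566,0.024,0,0,0.47,0,0.454,-0.566,0.024,0,0,0.47,0,0.454,-0.566,0.024,0,0,0.47,0,0.454,-0.566,0.024,0,0,0.47,0,0.454,-0.566,0.024,0,0,0.47,0,0.454,-0.566,0.024,0,0,0.47,0,0.454,-0.566,0.024,0,0,0.47,0,0.454,-0.566,0.024,0,0,0.47,0,0.454,-0.566,0.024,0,0,0.47,0,0.454,-0.566,0.024,0,0,0.47,0,0.454,-0.566,0.024,0,0,0.47,0,0.454,-0.566,0.024,0,0,0.47,0,0.454,-0.566,0.024,0,0,0.47,0,0.454,-0.566,0.024,0,0,0.47,0]'

```text
time_s: 1.9
eef_pos: [0.4396, 0.1116, 0.2796]
eef_rot: [0.0, 0.995, -0.1, -0.0]
wrist_force: [-0.2, 0.6, -0.1]
opening: 0.001
grasp_force: 0.0
```

carry_out --steps '[0,0,0.04,0,0,0,0,0,0,0.08,0,0,0,0,0,0,0.11,0,0,0,0,0,0,0.128,0,0,0,0,0,0,0.128,0,0,0,0,0.005,0,0.128,0,0,0,0,0.01,0,0.128,0,0,0,0,0.015,0,0.128,0,0,0,0,0.02,0,0.128,0,0,0,0,0.024,0,0.128,0,0,0,0,0.028,0,0.128,0,0,0,0,0.032,0,0.128,0,0,0,0,0.036,0,0.128,0,0,0,0,0.04,0,0.128,0,0,0,0]'

```text
time_s: 3.3
eef_pos: [0.4792, 0.1044, 0.1517]
eef_rot: [0.0, 0.995, -0.1, -0.0]
wrist_force: [-1.4, 0.4, 1.3]
opening: 0.002
grasp_force: 0.6
```

Run:
```python
from bench import ctrl
import cv2
b=ctrl.camera("side")[165:315,165:315,::-1]
cv2.imwrite("pics/side1.png",cv2.resize(b,None,fx=4,fy=4,interpolation=cv2.INTER_CUBIC))
o=ctrl.get_obs();print(o["eef_pos"],o["wrist_force"])
```

```text
[0.47999467 0.10418301 0.15192123] [-0.65188224  0.57547352 -0.39116247]
```

View pics/side1.png

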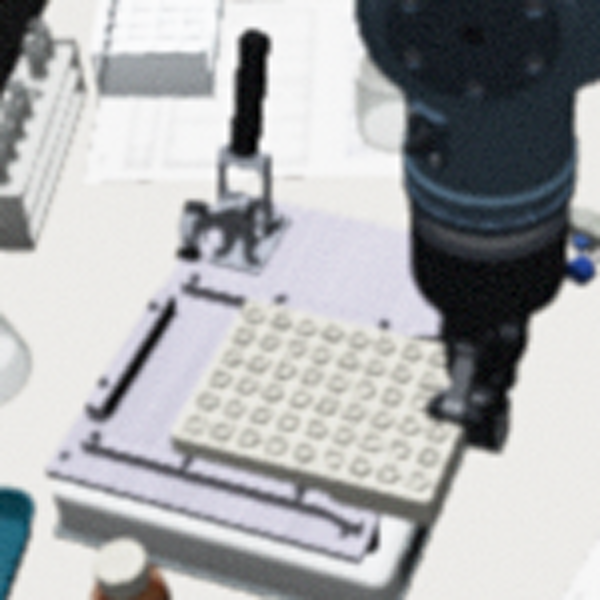

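The fingers meet the middle of the front end (about (470,430)). The plate has moved about 10 mm: its back edge is at (175,437)–(243,303), with the stop strip at (100,415)–(172,305). Continuing.

carry_out --steps '[0.003,0,0,0,0,0,0,0.006,0,0,0,0,0,0,0.009,0,0,0,0,0,0,0.012,0,0,0,0,0,0,0.015,0,0,0,0,0,0,0.018,0,0,0,0,0,0,0.021,0,0,0,0,0,0,0.024,0,0,0,0,0,0,0.027,0,0,0,0,0,0,0.029,0,0,0,0,0,0]'

```text
time_s: 4.35
eef_pos: [0.5079, 0.0985, 0.1519]
eef_rot: [-0.0, 0.995, -0.1, 0.0]
wrist_force: [-0.7, -0.7, 0.7]
opening: 0.001
grasp_force: 0.5
```

carry_out --steps '[0.001,0,0,0,0,0,0,0.002,0,0,0,0,0,0,0.003,0,0,0,0,0,0,0.004,0,0,0,0,0,0]'

```text
time_s: 4.75
eef_pos: [0.5115, 0.0978, 0.1519]
eef_rot: [0.0, 0.995, -0.1, -0.0]
wrist_force: [-0.7, -0.2, 0.4]
opening: -0.003
grasp_force: 0.6
```

Run:
```python
from bench import ctrl
import cv2
b=ctrl.camera("side")[165:315,165:315,::-1]
cv2.imwrite("pics/side2.png",cv2.resize(b,None,fx=4,fy=4,interpolation=cv2.INTER_CUBIC))
o=ctrl.get_obs();print(o["eef_pos"],o["wrist_force"])
```

```text
[0.51174627 0.09777067 0.1519629 ] [ 0.0696601  -0.67612892 -0.24936082]
```

View pics/side2.png

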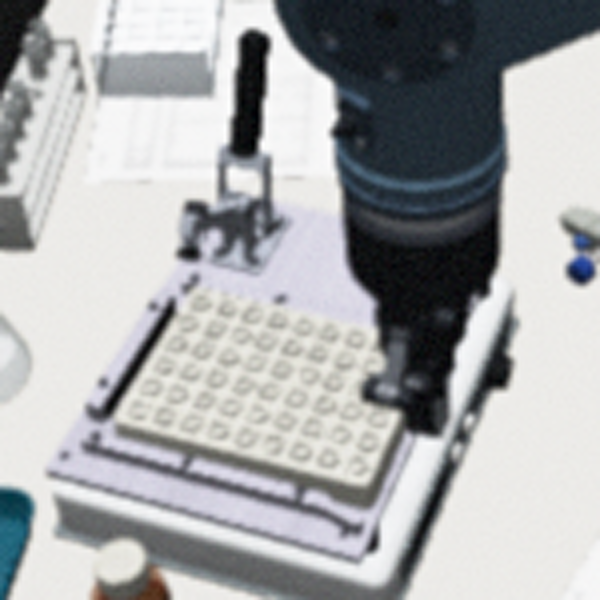

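Plate back edge ((118,425)–(185,290)) is now nearly at the stop strip's inner edge, with only a few mm left. I'll take small steps until the force rises.

carry_out --steps '[0.001,0,0,0,0,0,0,0.002,0,0,0,0,0,0,0.002,0,0,0,0,0,0]'

```text
time_s: 5.1
eef_pos: [0.5137, 0.0974, 0.1519]
eef_rot: [-0.0, 0.995, -0.1, 0.0]
wrist_force: [-0.2, 0.5, 0.4]
opening: -0.0
grasp_force: 0.1
```

carry_out --steps '[0.001,0,0,0,0,0,0,0.002,0,0,0,0,0,0,0.002,0,0,0,0,0,0]'

```text
time_s: 5.4
eef_pos: [0.5157, 0.0969, 0.1519]
eef_rot: [-0.0, 0.995, -0.1, 0.0]
wrist_force: [-0.1, 0.1, -0.5]
opening: -0.001
grasp_force: 0.2
```

carry_out --steps '[0.001,0,0,0,0,0,0,0.0015,0,0,0,0,0,0,0.0015,0,0,0,0,0,0]'

```text
time_s: 5.7
eef_pos: [0.517, 0.0967, 0.1519]
eef_rot: [-0.0, 0.995, -0.1, 0.0]
wrist_force: [-1.5, -0.3, 0.1]
opening: 0.003
grasp_force: 0.4
```

carry_out --steps '[0.001,0,0,0,0,0,0,0.0015,0,0,0,0,0,0,0.0015,0,0,0,0,0,0]'

```text
time_s: 6.0
eef_pos: [0.5173, 0.0967, 0.1517]
eef_rot: [-0.0, 0.995, -0.1, -0.002]
wrist_force: [-6.8, 1.6, 4.4]
opening: -0.002
grasp_force: 3.2
```

carry_out --steps '[0.001,0,0,0,0,0,0,0.001,0,0,0,0,0,0]'

```text
time_s: 6.2
eef_pos: [0.5175, 0.0967, 0.1516]
eef_rot: [-0.0, 0.995, -0.1, -0.003]
wrist_force: [-9.2, 2.2, 7.4]
opening: 0.001
grasp_force: 4.8
```

carry_out --steps '[0.001,0,0,0,0,0,0,0.001,0,0,0,0,0,0]'

```text
time_s: 6.4
eef_pos: [0.5177, 0.0966, 0.1514]
eef_rot: [-0.0, 0.995, -0.1, -0.004]
wrist_force: [-13.1, 1.7, 10.7]
opening: -0.002
grasp_force: 6.4
```

The force rises steadily at the stop, so the plate is home. Backing off and up.

carry_out --steps '[-0.015,0,0,0,0,0,0,-0.035,0,0,0,0,0,0,-0.035,0,-0.04,0,0,0,0,-0.035,0,-0.08,0,0,0,0,-0.035,0,-0.12,0,0,0,0,-0.035,0,-0.155,0,0,0,0,-0.035,0,-0.155,0,0,0,0]'

```text
time_s: 7.1
eef_pos: [0.4889, 0.1029, 0.313]
eef_rot: [-0.0, 0.995, -0.1, 0.006]
wrist_force: [0.1, -0.6, 0.4]
opening: -0.002
grasp_force: 0.0
```

```bash
cat > pic.py <<'E'
import cv2,sys
from h import *
k=sys.argv[1]
a=ctrl.camera("side")[165:315,165:315,::-1];b=ctrl.camera("top")[150:250,190:320,::-1]
a=cv2.resize(a,(400,400),interpolation=cv2.INTER_CUBIC);b=cv2.resize(b,(400,308),interpolation=cv2.INTER_CUBIC)
b=cv2.copyMakeBorder(b,0,92,0,0,cv2.BORDER_CONSTANT)
cv2.imwrite(f"pics/{k}.png",np.hstack([a,b]))
E
python3 pic.py both3
python3 - <<'E'
from h import *
from scipy.spatial.transform import Rotation as R
o=ctrl.get_obs();Q=R.from_quat(np.roll(o["eef_rot"],-1));print(o["eef_pos"])
yaw=np.radians(-11.5);X=np.array([np.cos(yaw),np.sin(yaw),0]);Y=np.array([-X[1],X[0],0])
P=np.array([.6295,-.0717,0])+.018*Y;t=P+.03*Y;t[2]=.308
print(P,t,Q.inv().apply(t-o["eef_pos"]))
for h in[.1,.2,.4,.6,.8,.9,1,1.1,1.2,1.25,1.31]:
    th=1.605-h;print(h,np.round([.108*np.cos(th)+.0155,.235-.08-.108*np.sin(th)],4)) # dy,dz from hover
E
```

```text
[0.48661919 0.10290891 0.30777989]
[ 0.63308862 -0.05406136  0.        ] [ 0.63906966 -0.02466361  0.308     ] [0.17478125 0.09469636 0.00023981]
0.1 [0.0226 0.0472]
0.2 [0.0333 0.0485]
0.4 [0.0541 0.0541]
0.6 [0.0734 0.0638]
0.8 [0.0904 0.0772]
0.9 [0.0978 0.085 ]
1 [0.1043 0.0936]
1.1 [0.11   0.1027]
1.2 [0.1148 0.1124]
1.25 [0.1168 0.1175]
1.31 [0.1188 0.1236]
```

View pics/both3.png

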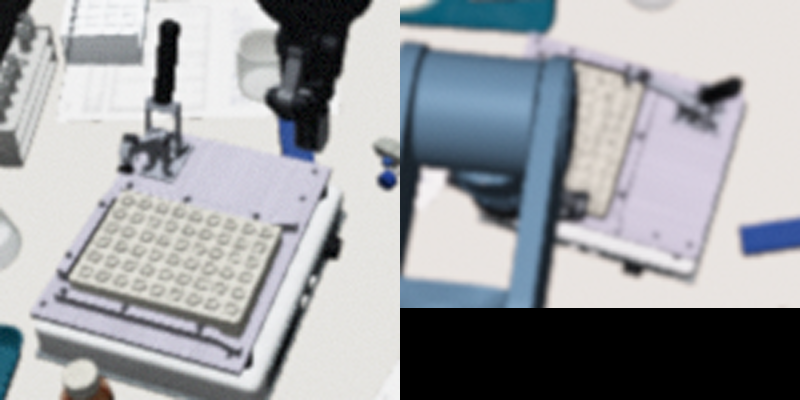

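The plate (left panel, (70,280)–(120,193)) is flush with the stop strip, and the handle is still upright at (168,60). Now I'll hover beside the grip, descend, and check.

carry_out --steps '[0.045,0.025,0,0,0,0,0,0.09,0.05,0,0,0,0,0,0.13,0.075,0,0,0,0,0,0.16,0.087,0,0,0,0,0,0.175,0.095,0,0,0,0,0,0.175,0.095,0,0,0,0,0,0.175,0.095,0.02,0,0,0,0,0.175,0.095,0.04,0,0,0,0,0.175,0.095,0.047,0,0,0,0,0.175,0.095,0.047,0,0,0,0]'

```text
time_s: 8.2
eef_pos: [0.6371, -0.024, 0.2576]
eef_rot: [-0.0, 0.995, -0.1, -0.002]
wrist_force: [0.4, -0.9, -0.3]
opening: 0.001
grasp_force: 0.0
```

```bash
python3 pic.py both4;python3 -c "
from h import *
o=ctrl.get_obs();print(o['eef_pos'],o['eef_rot'],o['wrist_force'])"
```

```text
[ 0.63857653 -0.02451729  0.26030359] [ 1.02028863e-05  9.95018354e-01 -9.96918550e-02  9.72466446e-05] [ 0.24413202 -0.24107337  0.67794584]
```

View pics/both4.png

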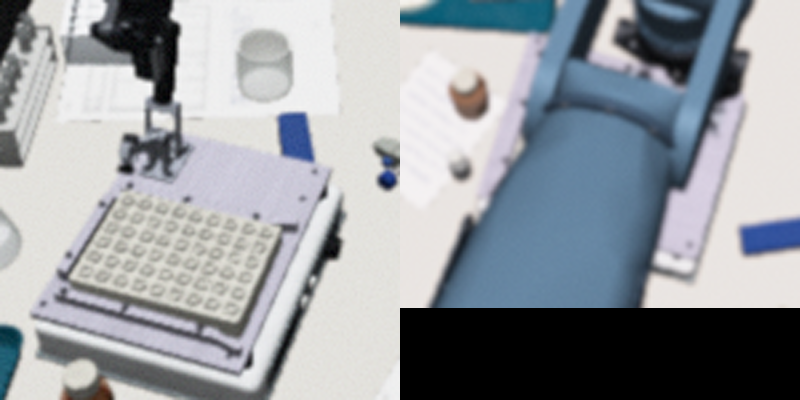

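The fingertip is beside the grip on the nest side, in line with it at about (168,95). Starting the swing.

carry_out --steps '[0,0.008,0,0,0,0,0,0,0.016,0,0,0,0,0,0,0.023,0,0,0,0,0,0,0.028,0.001,0,0,0,0,0,0.033,0.0015,0,0,0,0,0,0.038,0.0025,0,0,0,0,0,0.044,0.004,0,0,0,0,0,0.049,0.0055,0,0,0,0,0,0.054,0.007,0,0,0,0,0,0.059,0.009,0,0,0,0,0,0.064,0.0115,0,0,0,0,0,0.069,0.014,0,0,0,0,0,0.073,0.0168,0,0,0,0,0,0.0775,0.02,0,0,0,0,0,0.082,0.0235,0,0,0,0,0,0.086,0.0267,0,0,0,0,0,0.09,0.03,0,0,0,0,0,0.09,0.03,0,0,0,0]'

```text
time_s: 10.1
eef_pos: [0.6204, -0.1136, 0.2291]
eef_rot: [-0.0, 0.995, -0.1, -0.001]
wrist_force: [-0.3, 0.1, 0.7]
opening: 0.003
grasp_force: 0.0
```

```bash
python3 pic.py both5;python3 -c "
from h import *
o=ctrl.get_obs();print(o['eef_pos'],o['eef_rot'],o['wrist_force'])"
```

```text
[ 0.62070893 -0.11318845  0.22974448] [-7.30286937e-05  9.94982215e-01 -1.00051823e-01 -1.38670382e-04] [ 0.06311943 -0.69416629 -0.57041931]
```

View pics/both5.png

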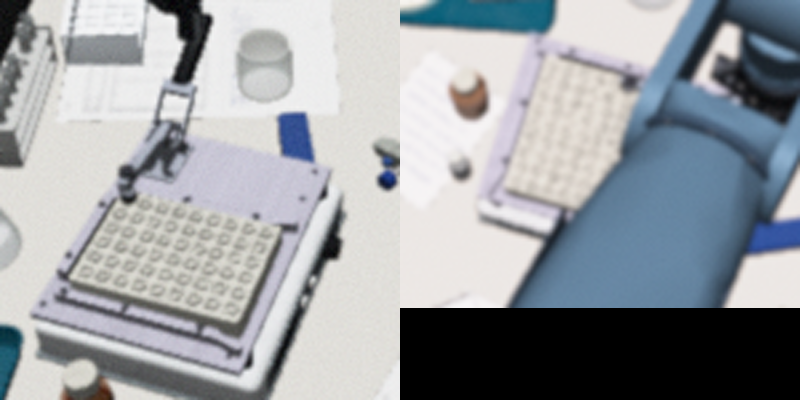

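The handle follows, and the foot has come down over the plate's back right corner at (127,190). Pushing on toward the dead point.

carry_out --steps '[0,0.0038,0.0039,0,0,0,0,0,0.0074,0.0078,0,0,0,0,0,0.0107,0.012,0,0,0,0,0,0.0139,0.0164,0,0,0,0,0,0.0168,0.021,0,0,0,0,0,0.0196,0.0255,0,0,0,0,0,0.022,0.03,0,0,0,0,0,0.0235,0.033,0,0,0,0]'

```text
time_s: 11.0
eef_pos: [0.6159, -0.1364, 0.1962]
eef_rot: [-0.0, 0.995, -0.1, -0.0]
wrist_force: [1.0, -1.1, 1.2]
opening: -0.001
grasp_force: 0.6
```

carry_out --steps '[0,0.0005,0.0015,0,0,0,0,0,0.0015,0.0035,0,0,0,0,0,0.0023,0.0055,0,0,0,0,0,0.003,0.0075,0,0,0,0,0,0.003,0.0085,0,0,0,0]'

```text
time_s: 11.5
eef_pos: [0.6153, -0.139, 0.188]
eef_rot: [-0.0, 0.995, -0.1, -0.0]
wrist_force: [1.0, -0.1, -0.1]
opening: -0.002
grasp_force: 0.0
```

carry_out --steps '[0,0.0005,0.002,0,0,0,0,0,0.001,0.004,0,0,0,0,0,0.001,0.004,0,0,0,0]'

```text
time_s: 11.8
eef_pos: [0.6154, -0.1401, 0.1845]
eef_rot: [-0.0, 0.995, -0.1, 0.0]
wrist_force: [-0.4, 0.6, 0.9]
opening: -0.001
grasp_force: 0.1
```

carry_out --steps '[0,0,0.001,0,0,0,0,0,0,0.002,0,0,0,0,0,0,0.002,0,0,0,0]'

```text
time_s: 12.1
eef_pos: [0.6155, -0.1401, 0.1842]
eef_rot: [0.0, 0.995, -0.1, 0.0]
wrist_force: [-5.0, 1.8, 11.4]
opening: -0.004
grasp_force: 5.7
```

A firm stop at tip height 0.111 m, which matches the locked height. Lifting away.

carry_out --steps '[0,0,-0.02,0,0,0,0,0,0,-0.06,0,0,0,0,0,0,-0.1,0,0,0,0,0,0,-0.13,0,0,0,0,-0.05,0.02,-0.13,0,0,0,0,-0.1,0.04,-0.13,0,0,0,0,-0.15,0.06,-0.13,0,0,0,0,-0.2,0.08,-0.13,0,0,0,0,-0.2,0.1,-0.13,0,0,0,0,-0.2,0.1,-0.13,0,0,0,0,-0.2,0.1,-0.13,0,0,0,0]'

```text
time_s: 13.2
eef_pos: [0.3993, -0.1987, 0.3127]
eef_rot: [0.0, 0.995, -0.101, 0.001]
wrist_force: [0.1, -0.4, -0.1]
opening: -0.002
grasp_force: 0.0
```

```bash
python3 pic.py both6;python3 -c "
from h import *
o=ctrl.get_obs();print(o['eef_pos'],o['dq'],o['wrist_force'])"
```

```text
[ 0.39992874 -0.1981313   0.3125071 ] [ 1.26820773e-02  9.53013767e-03 -4.25964778e-03 -1.34652834e-03
 -9.40572719e-05 -2.50246810e-03] [ 0.58166463  0.01429323 -0.26900955]
```

View pics/both6.png

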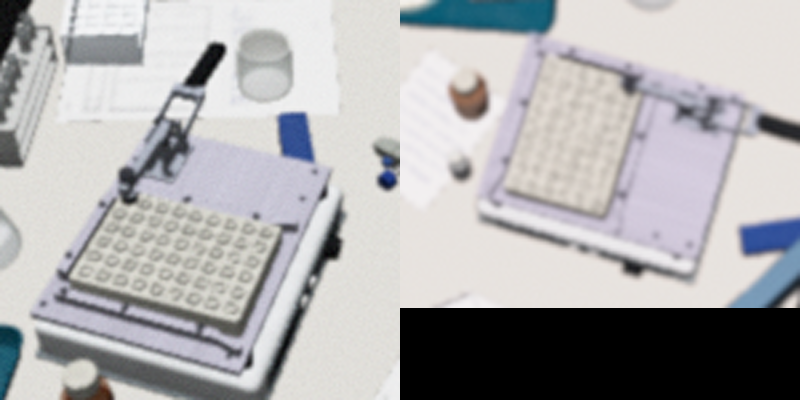

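Run:
```python
from h import *
Y=np.array([.199,.98]);P=np.array([.633,-.054])
for h in(.7,.85,1.0,1.15,1.31):
    a=1.53-h;p=P-.13*np.cos(a)*Y;print(h,(proj("side",[*p,.08+.13*np.sin(a)])-165)*400/150)
o=ctrl.get_obs();print(o["time_s"])
```

```text
0.7 [200.5752967    4.91291999]
0.85 [206.88211052   9.12509857]
1.0 [212.21677729  16.13187305]
1.15 [216.52199361  25.64571415]
1.31 [219.94395646  38.21263372]
13.3
```

The grip end is seen at about (221,45). The model gives (220,38) for locked and (207,9) for sprung back, so the clamp is locked. The plate is flush with the stop and the bottles, jar and mailer haven't moved.

```bash
python3 -c "
from bench import ctrl
print(ctrl.hand_in())"
```

```text
the job is handed in; nothing more can be done
None
```

I pushed the plate home against the end stop and the clamp handle over until it locked. The hand is clear and the job was handed in at about 13 s; no verdict came back.

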